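Roll the brood-comb carriage to the inspection mark

ROBOT

A 7-joint arm with a two-finger parallel gripper is mounted at the origin on the work surface. World frame = base frame: x ahead of the robot, y to its left, z up, the work surface at z = 0. Lengths are in m, angles in rad, forces in N, time in s.
With the tool pointing down it reaches from about 0.35 to 0.9 m from the base axis. Payload 8.1 kg.
Tool frame: the origin (TCP) lies between the finger pads; the fingertips stand ctrl.tip_reach ahead of it and the grasp point (between the pads) lies 8 mm behind it (ctrl.tip_reach is the distance from the TCP to the fingertips, in m); z points along the fingers, y is the line along which they close (so a half turn about z gives the same grasp; the last joint's range is limited). The gripper opens to 92 mm and grips with 3 to 60 N. Pads are 19 mm wide; open, the fingers measure 130 mm over their backs; the gripper's body (75 mm by 190 mm) begins 47 mm behind the grasp point.
Start: joints at [1.086, 0.434, 0.025, 1.573, -0.012, 1.134, -0.075], TCP at [0.233, -0.58, 0.238] pointing down, gripper open.
Joint ranges: [-2.62, 2.62], [-0.44, 2.09], [-1.27, 1.32], [0.08, 2.57], [-1.32, 4.46], [0.12, 2], [-2.74, 2.74]. Speed limits (rad/s): [2.22, 2.22, 3.01, 3.01, 3.14, 3.14, 3.14].

INTERFACE

Orientations are given as a rotation vector (axis times angle).
In Python, from rig import ctrl gives the robot as it stands. The module is installed in compiled form; this text tells all that it offers.
- The arm moves only by the tool apply_moves, never from a script. Its argument "deltas" is a list of rows, each a list of 3 entries, a list of its own where there are three numbers: the shift along the tool's x, y, z in m, then the turn, a rotation vector about the tool's x, y, z in rad, then the opening, from 0 (shut) to 1 (fully open). In form: [[[x, y, z], [rx, ry, rz], claw], ...]. A call has 1 to 20 rows; each row shifts and turns the commanded pose from where the row before left it, along the tool's axes as they then stand; what a row does not reach is not made up. A row lasts 1/8 s, in which the tool goes at most 62.5 mm and 10.7 degrees, less where a joint would pass 70% of its speed; a pose out of reach is approached as far as the arm can. A call with a gripper value outside its range is refused whole. The fingers move at their own pace and stop on an object; the grip force is fixed at half the most. Time passes only in rows, so rows that do not move let the fingers close. It gives the time, the measured TCP pose, the force, the opening and the grip force at its end, in the units of the state.
- ctrl.sense(): the state, without advancing time (a new reading comes with each control period).
- ctrl.capture(name): name is "side" or "top" or "wrist"; returns a dict with "color" (480x640x3 uint8, red, green, blue), "fx", "fy", "cx", "cy" (pixels), "view" (4x4, takes a point from world to camera coordinates); the wrist camera has in their place "hand_eye" (4x4, takes a point from camera to tool coordinates, whose origin is the TCP and whose axes are the flange's). Camera axes: x right, y down, z forward; pixel columns grow to the right and rows downward; lengths in m; the calibration is good to about 2 mm. A picture is of the moment at which its call begins: read the wrist's pose just before it. There is no depth.
- ctrl.finish_job(): hands the job in; it is judged then, once.
The state is a dict: "clock": time; "joint_positions": joint angles; "joint_vel": joint speeds; "effort": joint torques, N m; "eef_pos": TCP position; "eef_rot": TCP orientation; "ft_force": force on the tool from outside, world axes, zero at the start; "ft_torque": the same for the moment, N m; "finger_gap": finger opening in m; "grasp_force": force on a finger pad.
Only numpy, scipy, OpenCV 4.12 (cv2) and the standard library are available. Lean on these libraries where they do the work, as an engineer would, in place of code of your own. Each camera call takes 0.05 s, during which the arm holds its last target. There are 200 camera calls.

TASK

Push the brood-comb carriage along its almost frictionless rail and brake it so that it comes to rest, and stays at rest untouched for 2 seconds before you finish, with its red pointer level with the black line of the yellow mark post. Work only against the two black spring pads facing each other across the comb: touch neither the comb, the metal sleeves of the pads nor the grey housings, never let the carriage run faster than 0.3 m/s or run into the red end stop, and leave the glassware and the well plate where they are.

Things in the scene. Friction and masses are not known exactly. Their poses are not given: they have to be found in the camera images.
- rail: Fixed level linear stage, aluminium base 160 x 940 x 12 mm; origin on the bench under its middle. Its y axis is the direction of travel (towards the red end stop at its +y end; the grey block at the -y end is the home stop), z up. Its place and yaw vary. Rolling resistance of the carriage: about 0.3 N per m/s plus 0.015 N dry friction, so it coasts for seconds after a push.
- carriage (a joint): Travel of the carriage along the rail's +y, m; its middle is at y = value - 0.200 in the rail's frame. Free travel -0.020 (home stop) to 0.420 (red end stop; from 0.415 it counts as struck). Moving mass nominally 3.0 kg, varies from 2.4 to 3.9 kg. Starts at rest between 0 and 0.08; has to reach a value between 0.27 and 0.37.
- cradle: Hands-off part of the carriage: white deck 160 x 432 mm, golden comb in a wooden frame 146 x 230 mm flat on it between the pads (top 62 mm above the bench), grey spring housings at both ends (156 mm wide, 173 to 215 mm from the middle, top 116 mm above the bench). Origin at the carriage's middle at bench level, axes parallel to the rail's. Contact above 1 N is a fault.
- carriage_index (a point): Tip of the red pointer on the deck's +x edge: at the carriage's middle, 90 mm across in +x, 46 mm above the bench.
- mark: Fixed yellow post, 30 mm wide and 65 mm high, with a vertical black line, standing on the bench beside the rail, axes parallel to the rail's. Origin on the bench; the black line is at its y = 0. The pointer is level with it when the pointer's y in this frame is 0.
- face_front (a point): Centre of the working face of the front (+y) pad, facing -y: black plate 130 wide, 44 high (60 to 104 mm above the bench), 7 mm thick. Pushing it in +y drives the carriage forward. Rides on a spring of 24 N/m (damping 0.4 N s/m, no preload), 45 mm travel, then solid. Unloaded it is 120 mm in +y of the carriage's middle, 82 mm above the bench.
- face_rear (a point): The same for the rear (-y) pad, facing +y, same spring; unloaded 120 mm in -y of the carriage's middle. A finger standing between the pads brakes the carriage, or drives it back, by pressing this pad in -y. The clear gap between the two unloaded faces is 240 mm.
- sleeve_front: Bare steel sleeve, 136 mm wide, right behind the front pad (top 108 mm above the bench, 4 mm higher than the pad), moving with it into the housing. Not to be touched (contact above 1 N is a fault).
- sleeve_rear: The same steel sleeve behind the rear pad; not to be touched.
- beaker: Loose glass beaker, 60 mm across, 80 mm high, on the robot's side of the rail; origin at its underside. Leave it.
- well_plate: Loose clear well plate 86 x 128 x 16 mm on the robot's side of the rail; origin at the centre of its underside. Leave it.
- jar: Loose amber jar with a blue cap, 60 mm across, 90 mm high, on the robot's side of the rail; origin at its underside. Leave it.
- pad_front: Body of the black front pad (its face centre is point face_front); origin at the carriage's middle on the bench plane, shifted with the pad's spring travel.
- pad_rear: Body of the black rear pad (its face centre is point face_rear); origin likewise.
Mind the look-alikes: they are no part of the job. There is more than one size of the mark; the one meant has the size given above.

How it is judged:
On the way:
1. the carriage stands at the mark, at rest and untouched, for 2 s (y of carriage_index in the frame of mark between -0.012 and 0.012 m and velocity of joint carriage between -0.01 and 0.01 m/s and contact force between the fingers and pad_front below 0.05 N and contact force between the fingers and pad_rear below 0.05 N), for 2 s.
At the end, for the whole second after the job is handed in: The red pointer is within 12 mm of the mark's black line along the rail and the carriage moves at less than 10 mm/s, first for 2 s without being touched and again through the last second (y of carriage_index in the frame of mark between -0.012 and 0.012 m and velocity of joint carriage between -0.01 and 0.01 m/s).
It fails at once if the carriage strikes the red end stop (travel beyond 0.415 m) (value of joint carriage above 0.415 m).
It fails at once if the carriage runs faster than 0.3 m/s (velocity of joint carriage above 0.3 m/s or velocity of joint carriage below -0.3 m/s).
It fails at once if the robot touches the comb, deck or housings (contact force between any of the fingers, the arm and cradle above 1 N).
It fails at once if the robot touches the sleeve behind a pad (contact force between any of the fingers, the arm and sleeve_front above 1 N or contact force between any of the fingers, the arm and sleeve_rear above 1 N).
It fails at once if a bystander is disturbed (moved more than 20 mm) (distance of any of beaker, well_plate, jar from where it was at the start of the episode above 0.02 m).
It also fails if it takes over 42 s, if anything falls off the work surface, if the arm or the gripper's body presses on something with over 40 N, if the wrist force passes 120 N, or if a joint passes its speed limit or range.

## Working session

There is one attempt and no reset: what is moved stays moved. The work goes in short steps, Python scripts to look and compute and a tool call to move; the robot and the scene stay as the last step left them, time stands still between calls to the robot, and variables do not carry over. Pictures are saved under pics/ and viewed, at most 10 in all, crops included, and the job is handed in when it is done.

Besides the shell and the picture viewer there is one more tool, called by a JSON object that holds its "name" and its "arguments". apply_moves: Moves the arm, as the interface text tells. Its arguments: {"type":"object","properties":{"deltas":{"type":"array"}},"required":["deltas"]}

```bash
mkdir -p pics; python3 - <<'E'
from rig import ctrl
import cv2,numpy as np,pickle
s=ctrl.sense();print(s['clock'],s['eef_pos'],s['eef_rot'],ctrl.tip_reach,s['finger_gap'])
d={}
for n in ("top","side"):
    c=ctrl.capture(n);d[n]=c;cv2.imwrite(f"pics/{n}.png",c["color"][:,:,::-1]);print(n,c['fx'],c['cx'],c['cy'],np.round(c['view'],3).tolist())
pickle.dump(d,open('d.pkl','wb'))
E
```

```text
0.0 [ 0.23263954 -0.5795653   0.23693738] [-3.08307155e+00 -5.95701140e-01  6.57819354e-04] 0.011 0.09177048704833053
top 461.22222356792236 321.62324272085306 229.98355128329138 [[-0.023, -1.0, 0.018, -0.08], [-0.994, 0.02, -0.105, 0.549], [0.105, -0.021, -0.994, 0.881], [0.0, 0.0, 0.0, 1.0]]
side 533.8785547149309 315.92179306053504 245.84561618563174 [[-0.992, -0.123, -0.023, 0.519], [-0.049, 0.553, -0.832, 0.129], [0.115, -0.824, -0.554, 0.866], [0.0, 0.0, 0.0, 1.0]]
```

View pics/top.png

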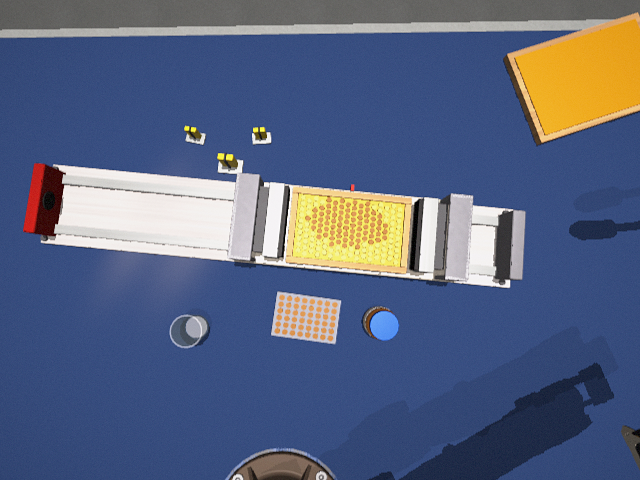

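View pics/side.png

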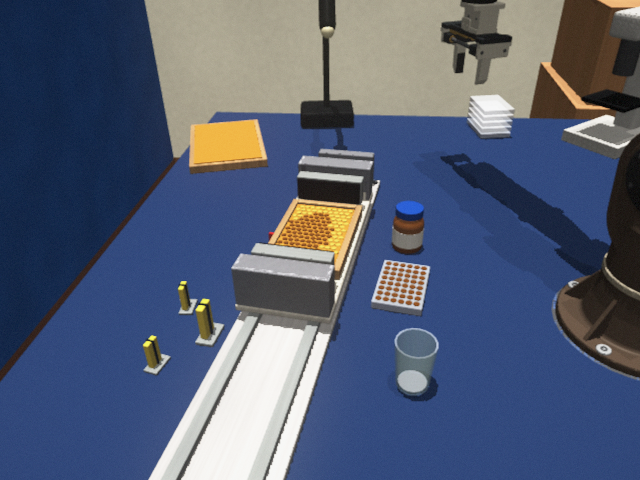

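The top view shows the rail running along world +y, with the red stop at left (40,200). The carriage pointer is at (352,187) and there are three candidate posts at (193,133), (228,160) and (261,133). The side view shows the middle post (204,322) as the tallest. I'll zoom in on them.

```bash
python3 - <<'E'
import cv2,pickle,numpy as np
d=pickle.load(open('d.pkl','rb'))
t=d['top']['color'][:,:,::-1];s=d['side']['color'][:,:,::-1]
a=cv2.resize(t[115:215,170:370],None,fx=4,fy=4,interpolation=cv2.INTER_CUBIC)   # 800x400
b=cv2.resize(s[225:375,140:290],None,fx=4,fy=4,interpolation=cv2.INTER_CUBIC)
cv2.imwrite('pics/a.png',a);cv2.imwrite('pics/b.png',b)
E
```

```text
(no output)
```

View pics/a.png

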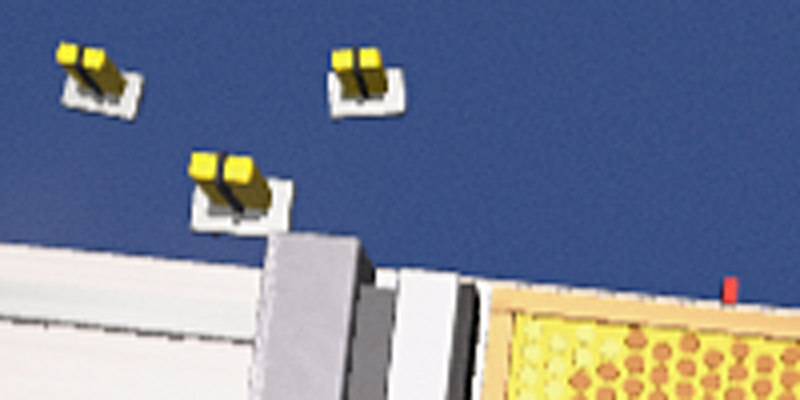

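View pics/b.png

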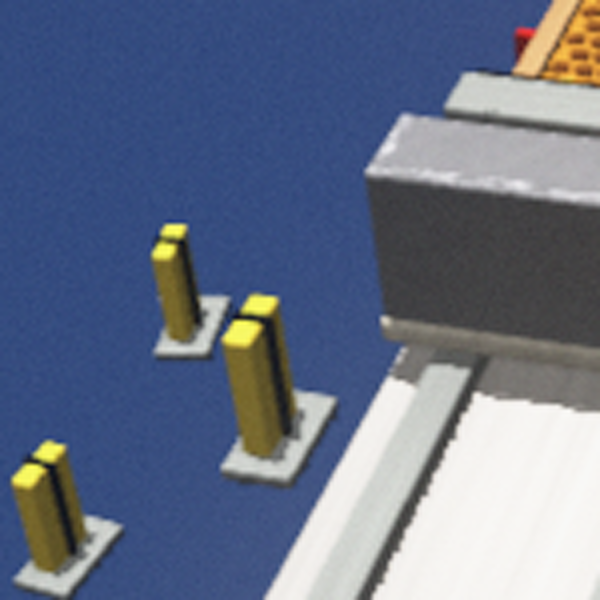

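In the crops the middle post is clearly the largest, so it is the mark. Its line top is at about (225.5,156.8) and its base at about (229.3,169.5). The pointer tip is at about (352.8,184.8). Next I'll triangulate and locate the rail.

```bash
cat > h.py <<'E'
import numpy as np,cv2,pickle
from scipy.spatial.transform import Rotation as R
def ray(c,u,v,z):
    V=np.array(c['view']);o=-V[:3,:3].T@V[:3,3]
    d=V[:3,:3].T@np.array([(u-c['cx'])/c['fx'],(v-c['cy'])/c['fy'],1])
    return o+d*(z-o[2])/d[2]
def proj(c,p):
    V=np.array(c['view']);q=V[:3,:3]@np.array(p)+V[:3,3]
    return np.array([c['fx']*q[0]/q[2]+c['cx'],c['fy']*q[1]/q[2]+c['cy']])
E
python3 - <<'E'
from h import *
d=pickle.load(open('d.pkl','rb'));t=d['top'];s=d['side']
P=lambda n,*a:print(n,np.round(ray(*a),4))
P('marktop',t,225.5,156.75,.065);P('markbase',t,229.25,169.5,.003)
P('marktop side',s,140+253/4,225+318/4,.065)
print('small posts heights check: top width', [np.linalg.norm(ray(t,*a,.065)-ray(t,*b,.065)) for a,b in [((217.5,156),(233.3,157.3)),((184.4,128),(196,129.5)),((253,129.5),(265.3,129.5))]])
P('pointer',t,352.75,184.75,.046);P('pointer side',s,140+523/4,225+33/4,.046)
for u,v in [(42,241),(510,287),(55,166)]: P('railcorner',t,u,v,.012)
for u,v in [(245,175),(262,177),(447,195),(471,196),(232,258),(251,260),(443,279),(467,280)]: P('housing',t,u,v,.116)
for u,v in [(287,188),(409,199),(409,272),(285,263)]: P('comb',t,u,v,.062)
E
```

```text
marktop [0.6889 0.0905 0.065 ]
markbase [0.6789 0.0945 0.003 ]
marktop side [0.6875 0.0915 0.065 ]
small posts heights check: top width [np.float64(0.030394581702598875), np.float64(0.02255313614189765), np.float64(0.023758510627072675)]
pointer [ 0.6335 -0.1544  0.046 ]
pointer side [ 0.6294 -0.1523  0.046 ]
railcorner [0.5387 0.4634 0.012 ]
railcorner [ 0.4268 -0.4664  0.012 ]
railcorner [0.6902 0.4436 0.012 ]
housing [0.6408 0.046  0.116 ]
housing [0.6365 0.0154 0.116 ]
housing [ 0.5972 -0.3181  0.116 ]
housing [ 0.5946 -0.3617  0.116 ]
housing [0.4918 0.0696 0.116 ]
housing [0.4875 0.0362 0.116 ]
housing [ 0.4464 -0.3032  0.116 ]
housing [ 0.4437 -0.346   0.116 ]
comb [ 0.6263 -0.0264  0.062 ]
comb [ 0.6004 -0.2604  0.062 ]
comb [ 0.4607 -0.2545  0.062 ]
comb [ 0.4828 -0.0205  0.062 ]
```

{"name": "apply_moves", "arguments": {"deltas": [[[0,0,0],[0,0,0.166],0],[[0,0,0],[0,0,0.166],0],[[0,0,0],[0,0,0.166],0],[[0.0234,-0.0473,0],[0,0,0],0],[[0.0234,-0.0473,0],[0,0,0],0],[[0.0234,-0.0473,0],[0,0,0],0],[[0.0234,-0.0473,0],[0,0,0],0],[[0.0234,-0.0473,0],[0,0,0],0],[[0.0234,-0.0473,0],[0,0,0],0],[[0.0234,-0.0473,0],[0,0,0],0],[[0.0234,-0.0473,0],[0,0,0],0],[[0.0234,-0.0473,0],[0,0,0],0],[[0.0234,-0.0473,0],[0,0,0],0],[[0.0234,-0.0473,0],[0,0,0],0],[[0,0,0],[0,0,0],0]]}}

```text
clock: 1.98
eef_pos: [0.5505, -0.088, 0.2372]
eef_rot: [-3.135, 0.171, 0.0]
ft_force: [0.9, -1.1, -0.7]
finger_gap: 0.0004
grasp_force: 0.0
```

```bash
cat >> h.py <<'E'
from rig import ctrl
u=np.array([.115,.9934,0]);n=np.array([.9934,-.115,0]);C0=np.array([.5425,-.142,0])
def st(pr=True):
    s=ctrl.sense();p=np.array(s['eef_pos'])-C0;M=R.from_rotvec(s['eef_rot']).as_matrix()
    if pr: print('t',round(s['clock'],3),'s,lat,z',np.round([p@u,p@n,p[2]],4),'yaw',np.round(np.degrees(np.arctan2(M[0,0]*u[0]+M[1,0]*u[1],M[:,0]@n)),2),'tilt',np.round(M[:,2],3),'f_u',round(float(np.array(s['ft_force'])@u),3),'gap',round(s['finger_gap'],4))
    return s
E
python3 - <<'E'
from h import *
s=st();print(np.round(s['ft_force'],3),np.round(s['joint_positions'],2))
c=ctrl.capture('top');cv2.imwrite('pics/c.png',c['color'][:,:,::-1]);pickle.dump(c,open('c.pkl','wb'))
E
```

```text
t 1.975 s,lat,z [0.0546 0.0017 0.2372] yaw 0.36 tilt [ 0.     0.002 -1.   ] f_u -1.003 gap 0.0004
[ 0.854 -1.109 -0.691] [ 0.15  0.33 -0.11  1.73  0.04  1.08 -1.66]
```

View pics/c.png

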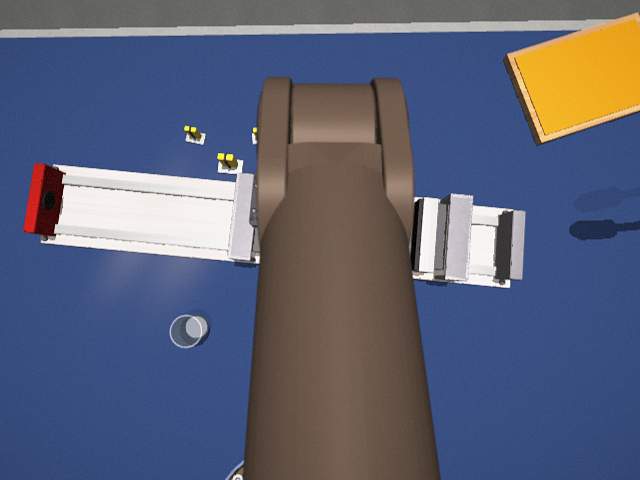

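The arm hides the comb and pointer from the top camera, but the two housings (245,215) and (458,235) and the mark (228,160) stay visible. I'll descend between the pads next and then check the side and wrist views.

{"name": "apply_moves", "arguments": {"deltas": [[[0,0,0.0375],[0,0,0],0],[[0,0,0.0375],[0,0,0],0],[[0,0,0.0375],[0,0,0],0],[[-0.002,0,0.0375],[0,0,0],0],[[0,0,0],[0,0,0],0],[[0,0,0],[0,0,0],0]]}}

```text
clock: 2.78
eef_pos: [0.5473, -0.0938, 0.0889]
eef_rot: [3.136, -0.184, 0.002]
ft_force: [1.0, -0.3, 0.8]
finger_gap: 0.0002
grasp_force: 0.0
```

```bash
python3 - <<'E'
from h import *
s=st();print(np.round(s['ft_force'],3))
a=ctrl.capture('side');b=ctrl.capture('wrist');s=st();print(np.round(s['ft_force'],3))
print(b['fx'],np.round(b['hand_eye'],3).tolist())
pickle.dump((a,b),open('e.pkl','wb'))
cv2.imwrite('pics/e.png',np.hstack([cv2.resize(x['color'][:,:,::-1],(400,300),interpolation=cv2.INTER_AREA) for x in (a,b)]))
E
```

```text
t 2.775 s,lat,z [ 0.0485 -0.0008  0.0889] yaw -0.12 tilt [ 0.001 -0.001 -1.   ] f_u -0.175 gap 0.0002
[ 0.988 -0.29   0.807]
t 2.875 s,lat,z [ 0.0489 -0.0001  0.0895] yaw -0.09 tilt [ 0.003 -0.    -1.   ] f_u -0.218 gap 0.0005
[-0.195 -0.197  0.064]
351.9322781000775 [[0.0, -0.958, -0.288, 0.077], [1.0, 0.0, -0.001, 0.001], [0.001, -0.288, 0.958, -0.147], [0.0, 0.0, 0.0, 1.0]]
```

View pics/e.png

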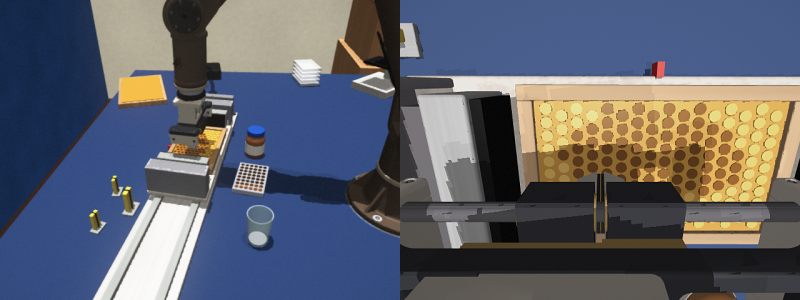

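The wrist camera sees the red pointer at full-frame pixel (410,112), so I can track with it. I'll build the tracker, check it against q=0, and move close to the front pad.

{"name": "apply_moves", "arguments": {"deltas": [[[0,-0.014,0],[0,0,0],0],[[0,-0.014,0],[0,0,0],0],[[0,-0.012,0.001],[0,0,0],0],[[0,0,0],[0,0,0],0],[[0,0,0],[0,0,0],0]]}}

```text
clock: 3.5
eef_pos: [0.5514, -0.0533, 0.0866]
eef_rot: [3.136, -0.182, -0.0]
ft_force: [0.2, 0.7, 1.1]
finger_gap: 0.0003
grasp_force: 0.0
```

```bash
cat >> h.py <<'E'
def track(k=1,pr=True,save=None):
    out=[]
    for i in range(k):
        s=st(False);b=ctrl.capture('wrist')
        T=np.eye(4);T[:3,:3]=R.from_rotvec(s['eef_rot']).as_matrix();T[:3,3]=s['eef_pos']
        c=dict(b);c['view']=np.linalg.inv(T@np.array(b['hand_eye']))
        I=b['color'].astype(int);m=((I[...,0]>120)&(I[...,1]<80)&(I[...,2]<80)).astype(np.uint8)
        N,L,S,Cn=cv2.connectedComponentsWithStats(m)
        if N<2: print('no red');continue
        j=1+np.argmax(S[1:,4]);p=ray(c,*Cn[j],.046)-C0;e=np.array(s['eef_pos'])-C0
        out.append((s['clock'],p@u,p@n,e@u))
        if pr: print('t %.3f q %.4f lat %.4f finger %.4f'%out[-1],'px',np.round(Cn[j],1),'A',S[j,4],'f_u',round(float(np.array(s['ft_force'])@u),2))
        if save: cv2.imwrite(save,b['color'][:,:,::-1]);pickle.dump(c,open('w.pkl','wb'))
    return out
E
python3 - <<'E'
from h import *
st();track(2)
E
```

```text
t 3.5 s,lat,z [ 0.0891 -0.0013  0.0866] yaw -0.05 tilt [-0. -0. -1.] f_u 0.715 gap 0.0003
t 3.500 q -0.0021 lat 0.0815 finger 0.0891 px [499.6 119.1] A 11 f_u 0.71
t 3.550 q -0.0034 lat 0.0819 finger 0.0888 px [501.4 118.4] A 7 f_u -0.85
```

```bash
sed -i 's/m=((I.*/m=((I[...,0]>70)\&(I[...,1]<.42*I[...,0])\&(I[...,2]<.42*I[...,0])).astype(np.uint8);m[200:]=0/' h.py
python3 - <<'E'
from h import *
track(3)
E
```

```text
t 3.600 q 0.0027 lat 0.0868 finger 0.0887 px [490.7 108. ] A 642 f_u -0.04
t 3.650 q 0.0026 lat 0.0868 finger 0.0887 px [490.6 108. ] A 643 f_u 0.0
t 3.700 q 0.0026 lat 0.0868 finger 0.0887 px [490.8 108. ] A 645 f_u -0.72
```

{"name": "apply_moves", "arguments": {"deltas": [[[0,-0.005,0],[0,0,0],0],[[0,-0.005,0],[0,0,0],0],[[0,-0.005,0],[0,0,0],0],[[0,-0.005,0],[0,0,0],0],[[0,-0.005,0],[0,0,0],0],[[0,-0.005,0],[0,0,0],0],[[0,-0.005,0],[0,0,0],0],[[0,-0.005,0],[0,0,0],0],[[0,-0.005,0],[0,0,0],0],[[0,-0.005,0],[0,0,0],0],[[0,-0.005,0],[0,0,0],0],[[0,-0.005,0],[0,0,0],0],[[0,-0.005,0],[0,0,0],0],[[0,-0.005,0],[0,0,0],0]]}}

```text
clock: 5.5
eef_pos: [0.5597, 0.0168, 0.0867]
eef_rot: [3.136, -0.183, -0.0]
ft_force: [-0.9, -0.3, 0.3]
finger_gap: 0.0007
grasp_force: 0.0
```

```bash
python3 - <<'E'
from h import *
track(4)
E
```

```text
t 5.500 q 0.0709 lat 0.0871 finger 0.1597 px [496.3 107.7] A 638 f_u -0.41
t 5.550 q 0.0738 lat 0.0872 finger 0.1605 px [492.4 107.7] A 597 f_u 0.62
t 5.600 q 0.0769 lat 0.0871 finger 0.1602 px [485.6 107.8] A 580 f_u 0.46
t 5.650 q 0.0800 lat 0.0871 finger 0.1597 px [478.2 107.8] A 561 f_u 0.36
```

{"name": "apply_moves", "arguments": {"deltas": [[[0,0.01,0],[0,0,0],0],[[0,0.01,0],[0,0,0],0],[[0,0.01,0],[0,0,0],0],[[0,0.01,0],[0,0,0],0],[[0,0,0],[0,0,0],0],[[0,0,0],[0,0,0],0]]}}

```text
clock: 6.45
eef_pos: [0.5551, -0.0231, 0.0868]
eef_rot: [-3.136, 0.182, -0.0]
ft_force: [-0.6, 0.4, 0.0]
finger_gap: 0.0007
grasp_force: 0.0
```

```bash
python3 - <<'E'
from h import *
track(3)
E
```

```text
t 6.450 q 0.1222 lat 0.0840 finger 0.1195 px [314.  114.5] A 4 f_u 0.37
t 6.500 q 0.1250 lat 0.0897 finger 0.1198 px [309.  102.5] A 12 f_u -0.42
t 6.550 q 0.1275 lat 0.0866 finger 0.1199 px [304.2 108.9] A 27 f_u 0.1
```

```bash
sed -i 's/m=((I.*/m=((I[...,0]>1.6*I[...,1])\&(I[...,0]>1.3*I[...,2])\&(I[...,0]>35)).astype(np.uint8);m[130:]=0;m[:80]=0/' h.py
python3 - <<'E'
from h import *
track(2,save='pics/w1.png')
E
```

```text
t 6.600 q 0.1333 lat 0.0875 finger 0.1199 px [292.7 107. ] A 351 f_u -0.38
t 6.650 q 0.1358 lat 0.0874 finger 0.1198 px [287.6 107.3] A 364 f_u 0.41
```

View pics/w1.png

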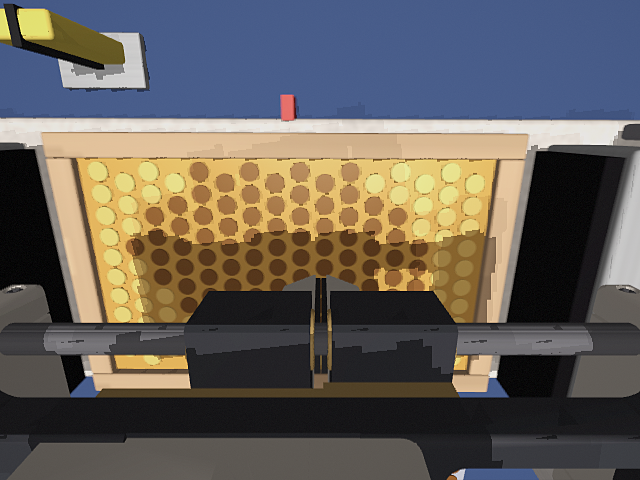

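The pointer is at (288,107), and the mark's line runs from its base at (103,67) to its top near (18,40). I'll compute the mark position from this view and take another velocity reading.

```bash
python3 - <<'E'
from h import *
c=pickle.load(open('w.pkl','rb'))
for a in [(103,67,.004),(18,44,.065),(13,8,.065)]:
    p=ray(c,*a)-C0;print(np.round([p@u,p@n],4))
q=.1358
print('pointer edges',[np.round((ray(c,*a,.046)-C0)@u,4) for a in [(281,95),(295,95),(281,120),(297,120)]])
E
```

```text
[0.2488 0.1125]
[0.2493 0.1119]
[0.248  0.1254]
pointer edges [np.float64(0.1389), np.float64(0.1319), np.float64(0.1393), np.float64(0.1312)]
```

{"name": "apply_moves", "arguments": {"deltas": [[[0,0,0],[0,0,0],0],[[0,0,0],[0,0,0],0],[[0,0,0],[0,0,0],0],[[0,0,0],[0,0,0],0]]}}

```text
clock: 7.2
eef_pos: [0.555, -0.0234, 0.0867]
eef_rot: [3.136, -0.183, -0.0]
ft_force: [1.0, 0.5, 0.4]
finger_gap: 0.0004
grasp_force: 0.0
```

```bash
python3 - <<'E'
from h import *
track(2)
# fit mass/friction from all
import numpy as np
E
```

```text
t 7.200 q 0.1622 lat 0.0875 finger 0.1193 px [233.6 107. ] A 481 f_u 0.6
t 7.250 q 0.1644 lat 0.0875 finger 0.1193 px [229.1 107.1] A 498 f_u 0.52
```

```bash
cat > sim.py <<'E'
import numpy as np
def sim(q,v,f0,rows,m=3.3,off=.101,lag=.06,dt=.001):
    """rows: finger shift per row (m, +u). off: finger centre to rear contact distance"""
    f=f0;cmd=f0;cp=0;fc=None;F=0
    for r in list(rows)+[0]*0:
        for k in range(125):
            cmd+=r/125;f+=(cmd-f)*dt/lag
            c=max(0,q-off-f); 
            F=max(0,24*c+.4*(c-cp)/dt) if c>0 else 0
            cp=c
            fr=.3*v+.015*np.sign(v)
            v2=v-(F+fr)/m*dt
            if v*v2<0 and F<.015: v2=0
            v=v2;q+=v*dt
            if F>0 and fc is None: fc=(round(q,4),round(v,4))
    return round(q,4),round(v,4),round(F,3),fc
E
python3 - <<'E'
from h import *; from sim import sim
c=pickle.load(open('w.pkl','rb'))
for a in [(527,152),(533,148)]: print('rear pad s rel q', (ray(c,*a,.104)-C0)@u-.1358, (ray(c,*a,.104)-C0)@n)
for a in [(38,152)]: print('front pad', (ray(c,*a,.104)-C0)@u-.1358)
for s0 in (.1193,.1253):
  for w in range(6,13,1):
    for b in (.0015,.0018,.0021):
      rows=[s0-.1193]+[0]*w+[b]*13
      r=[sim(.1666,.0447,.1193,rows,m) for m in (2.9,3.3,3.7)]
      if abs(r[1][0]-.249)<.005: print(s0,w,b,r)
E
```

```text
rear pad s rel q -0.0906008279331317 0.06880686342891427
rear pad s rel q -0.0925092749109515 0.07019859951068153
front pad 0.08479175088191801
0.1193 6 0.0018 [(np.float64(0.2461), np.float64(0.008), np.float64(0.075), (np.float64(0.2335), np.float64(0.0282))), (np.float64(0.2467), np.float64(0.005), np.float64(0.089), (np.float64(0.2319), np.float64(0.0309))), (np.float64(0.2474), np.float64(0.0034), np.float64(0.104), (np.float64(0.2309), np.float64(0.0327)))]
0.1193 6 0.0021 [(np.float64(0.2491), np.float64(0.0169), np.float64(0.06), (np.float64(0.2392), np.float64(0.0266))), (np.float64(0.2502), np.float64(0.0129), np.float64(0.085), (np.float64(0.2362), np.float64(0.0298))), (np.float64(0.251), np.float64(0.0107), np.float64(0.102), (np.float64(0.2346), np.float64(0.032)))]
0.1193 7 0.0021 [(np.float64(0.2482), np.float64(0.0085), np.float64(0.036), (np.float64(0.2337), np.float64(0.0281))), (np.float64(0.2484), np.float64(0.0054), np.float64(0.037), (np.float64(0.2315), np.float64(0.031))), (np.float64(0.2487), np.float64(0.0036), np.float64(0.044), (np.float64(0.2302), np.flo
[... 3475 characters left out ...]
, np.float64(0.0), 0, (np.float64(0.2297), np.float64(0.0314))), (np.float64(0.2452), np.float64(-0.0), 0, (np.float64(0.2288), np.float64(0.0332)))]
0.1253 10 0.0021 [(np.float64(0.2501), np.float64(0.005), 0, (np.float64(0.233), np.float64(0.0284))), (np.float64(0.2492), np.float64(0.0026), 0, (np.float64(0.2309), np.float64(0.0311))), (np.float64(0.2488), np.float64(0.0011), 0, (np.float64(0.2296), np.float64(0.033)))]
0.1253 11 0.0021 [(np.float64(0.2459), np.float64(0.0023), 0, (np.float64(0.2282), np.float64(0.0297))), (np.float64(0.2448), np.float64(0.0004), 0, (np.float64(0.2269), np.float64(0.032))), (np.float64(0.2445), np.float64(0.0), 0, (np.float64(0.2265), np.float64(0.0336)))]
```

{"name": "apply_moves", "arguments": {"deltas": [[[0,-0.006,0],[0,0,0],0],[[0,0,0],[0,0,0],0],[[0,0,0],[0,0,0],0],[[0,0,0],[0,0,0],0],[[0,0,0],[0,0,0],0],[[0,0,0],[0,0,0],0]]}}

```text
clock: 8.05
eef_pos: [0.5557, -0.0175, 0.0867]
eef_rot: [3.136, -0.183, 0.0]
ft_force: [0.7, -0.2, -0.1]
finger_gap: 0.0009
grasp_force: 0.0
```

```bash
python3 - <<'E'
from h import *; from sim import sim
o=track(2)
(t0,q0),(t1,q1)=(7.225,.1633),(np.mean([a[0] for a in o]),np.mean([a[1] for a in o]))
vm=(q1-q0)/(t1-t0);a=.0085;tn=o[-1][0]+.05;vn=vm-a*(tn-(t0+t1)/2);qn=q1+vn*(tn-t1);f=np.mean([x[3] for x in o]);print('now',tn,qn,vn,f)
for w in range(0,6):
  for b in (.0015,.0018,.0021):
    r=[sim(qn,vn,f,[0]*w+[b]*(14),3.3,off) for off in (.098,.101,.104)]
    print(w,b,[tuple(float(y) for y in x[:3]) for x in r],r[1][3][0] if r[1][3] else None)
E
```

```text
t 8.050 q 0.1975 lat 0.0877 finger 0.1252 px [175.  106.8] A 620 f_u -0.12
t 8.100 q 0.1993 lat 0.0877 finger 0.1252 px [171.4 106.8] A 626 f_u -0.33
now 8.15 0.20116273901002169 0.037027285416239626 0.1252135297370707
0 0.0015 [(0.2479, 0.0031, 0.102), (0.2514, 0.0103, 0.117), (0.2536, 0.0177, 0.099)] 0.2398
0 0.0018 [(0.2516, 0.0119, 0.097), (0.2538, 0.0192, 0.079), (0.2544, 0.0238, 0.024)] 0.2456
0 0.0021 [(0.254, 0.0207, 0.059), (0.2545, 0.0242, 0.0), (0.2545, 0.0242, 0.0)] None
1 0.0015 [(0.2456, -0.0019, 0.044), (0.2504, 0.0021, 0.089), (0.2541, 0.0092, 0.11)] 0.2372
1 0.0018 [(0.2503, 0.004, 0.06), (0.2543, 0.0107, 0.088), (0.2567, 0.0181, 0.076)] 0.2417
1 0.0021 [(0.2544, 0.0123, 0.066), (0.2569, 0.0197, 0.056), (0.2574, 0.0234, 0.0)] 0.2487
2 0.0015 [(0.2427, -0.0022, 0.0), (0.2479, -0.0017, 0.028), (0.2528, 0.0014, 0.076)] 0.2347
2 0.0018 [(0.2473, 0.0002, 0.0), (0.2527, 0.0035, 0.046), (0.257, 0.0098, 0.079)] 0.238
2 0.0021 [(0.2524, 0.006, 0.013), (0.257, 0.0115, 0.056), (0.2598, 0.0189, 0.052)] 0.2429
3 0.0015 [(0.2398, -0.0017, 0.0), (0.2451, -0.0015, 0.0), (0.2503, -0.0014, 0.013)] 0.2322
3 0.0018 [(0.244, 0.0, 0.0), (0.2496, 0.0005, 0.0), (0.2551, 0.0033, 0.032)] 0.2345
3 0.0021 [(0.2489, 0.0035, 0.0), (0.2547, 0.0061, 0.0), (0.2596, 0.0109, 0.046)] 0.2377
4 0.0015 [(0.237, -0.0012, 0.0), (0.2423, -0.001, 0.0), (0.2475, -0.0009, 0.0)] 0.2297
4 0.0018 [(0.2408, 0.0, 0.0), (0.2462, 0.0, 0.0), (0.252, 0.0008, 0.0)] 0.231
4 0.0021 [(0.2448, 0.0013, 0.0), (0.2512, 0.0036, 0.0), (0.2572, 0.0063, 0.0)] 0.2327
5 0.0015 [(0.2341, -0.0009, 0.0), (0.2395, -0.0005, 0.0), (0.2448, -0.0004, 0.0)] 0.2273
5 0.0018 [(0.2376, 0.0, 0.0), (0.2429, 0.0, 0.0), (0.2485, 0.0, 0.0)] 0.2277
5 0.0021 [(0.24, 0.0, 0.0), (0.247, 0.0013, 0.0), (0.2536, 0.0038, 0.0)] 0.2282
```

Wait 3 rows, then move 1.8 mm/row for 14 rows.

{"name": "apply_moves", "arguments": {"deltas": [[[0,0,0],[0,0,0],0],[[0,0,0],[0,0,0],0],[[0,0,0],[0,0,0],0],[[0,-0.0018,0],[0,0,0],0],[[0,-0.0018,0],[0,0,0],0],[[0,-0.0018,0],[0,0,0],0],[[0,-0.0018,0],[0,0,0],0],[[0,-0.0018,0],[0,0,0],0],[[0,-0.0018,0],[0,0,0],0],[[0,-0.0018,0],[0,0,0],0],[[0,-0.0018,0],[0,0,0],0],[[0,-0.0018,0],[0,0,0],0],[[0,-0.0018,0],[0,0,0],0],[[0,-0.0018,0],[0,0,0],0],[[0,-0.0018,0],[0,0,0],0],[[0,-0.0018,0],[0,0,0],0],[[0,-0.0018,0],[0,0,0],0]]}}

```text
clock: 10.28
eef_pos: [0.5586, 0.0077, 0.0867]
eef_rot: [3.136, -0.183, -0.0]
ft_force: [0.1, 0.7, -0.7]
finger_gap: 0.0006
grasp_force: 0.0
```

```bash
python3 - <<'E'
from h import *
track(3)
E
```

```text
t 10.275 q 0.2427 lat 0.0878 finger 0.1506 px [135.4 106.6] A 712 f_u 0.72
t 10.325 q 0.2427 lat 0.0878 finger 0.1509 px [136.3 106.6] A 710 f_u -0.42
t 10.375 q 0.2426 lat 0.0878 finger 0.1508 px [136.1 106.5] A 708 f_u -0.26
```

{"name": "apply_moves", "arguments": {"deltas": [[[0,-0.015,0],[0,0,0],0],[[0,-0.015,0],[0,0,0],0],[[0,-0.01,0],[0,0,0],0],[[0,0,0],[0,0,0],0],[[0,0,0],[0,0,0],0],[[0,0,0],[0,0,0],0]]}}

```text
clock: 11.18
eef_pos: [0.5632, 0.0467, 0.0867]
eef_rot: [3.136, -0.184, -0.0]
ft_force: [0.4, 0.2, -0.5]
finger_gap: 0.0004
grasp_force: 0.0
```

```bash
python3 - <<'E'
from h import *
track(2,save='pics/w2.png')
E
```

```text
t 11.175 q 0.2444 lat 0.0879 finger 0.1898 px [210.1 106.6] A 548 f_u 0.24
t 11.225 q 0.2444 lat 0.0879 finger 0.1899 px [210.1 106.6] A 546 f_u -0.06
```

View pics/w2.png

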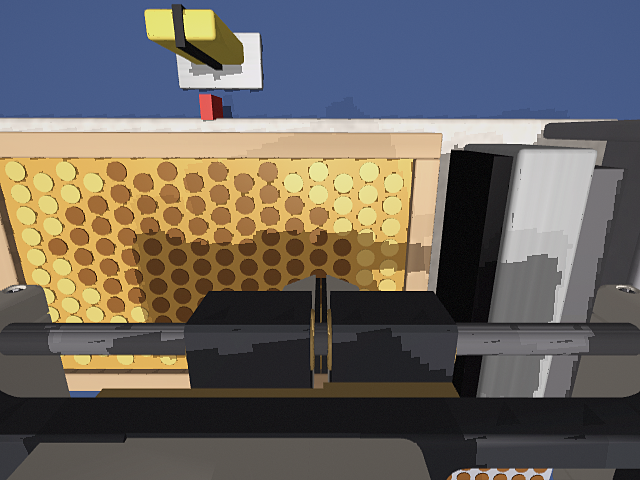

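The pointer's top face is at about (206,106). The mark's line goes from its base at (219,68) to its top edge at (183,44). I'll compare them along the rail.

```bash
python3 - <<'E'
from h import *
c=pickle.load(open('w.pkl','rb'))
for nm,a in [('base',(219,68,.003)),('top front',(183.5,44,.065)),('top back',(178,8,.065)),('tip L',(199.5,95,.046)),('tip R',(212,95,.046)),('end L',(203,120,.046)),('end R',(215,120,.046))]:
    p=ray(c,*a)-C0;print(nm,np.round([p@u,p@n],4))
E
```

```text
base [0.2498 0.1122]
top front [0.2479 0.112 ]
top back [0.2487 0.1255]
tip L [0.2492 0.0933]
tip R [0.243  0.0933]
end L [0.2486 0.0815]
end R [0.2425 0.0815]
```

The pointer is about 2–3 mm short of the line, well within tolerance. I'll dwell untouched.

{"name": "apply_moves", "arguments": {"deltas": [[[0,0,0],[0,0,0],0],[[0,0,0],[0,0,0],0],[[0,0,0],[0,0,0],0],[[0,0,0],[0,0,0],0],[[0,0,0],[0,0,0],0],[[0,0,0],[0,0,0],0],[[0,0,0],[0,0,0],0],[[0,0,0],[0,0,0],0],[[0,0,0],[0,0,0],0],[[0,0,0],[0,0,0],0],[[0,0,0],[0,0,0],0],[[0,0,0],[0,0,0],0],[[0,0,0],[0,0,0],0],[[0,0,0],[0,0,0],0],[[0,0,0],[0,0,0],0],[[0,0,0],[0,0,0],0],[[0,0,0],[0,0,0],0],[[0,0,0],[0,0,0],0],[[0,0,0],[0,0,0],0],[[0,0,0],[0,0,0],0]]}}

```text
clock: 13.78
eef_pos: [0.5633, 0.0474, 0.0867]
eef_rot: [3.136, -0.183, -0.0]
ft_force: [0.2, 0.0, -0.1]
finger_gap: 0.0006
grasp_force: 0.0
```

```bash
python3 - <<'E'
from h import *
o=track(1)
if abs(o[0][1]-.2444)<.001: print(ctrl.finish_job())
E
```

```text
t 13.775 q 0.2444 lat 0.0878 finger 0.1905 px [211.6 106.6] A 541 f_u 0.04
the job is handed in; nothing more can be done
None
```

The job is handed in (the verdict wasn't shown): the carriage came to rest with its pointer about 2–3 mm short of the mark line by my measurement (limit 12 mm), stayed untouched and still for more than 2 s, and the run took about 14 s.

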